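# Tip the copper toroid out of a divided kit tray

### The arm

A 7-joint arm with a two-finger parallel gripper is mounted at the origin on the work surface. World frame = base frame: x ahead of the robot, y to its left, z up, the work surface at z = 0. Lengths are in m, angles in rad, forces in N, time in s.
With the tool pointing down it reaches from about 0.4 to 0.85 m from the base axis. Payload 4.5 kg.
Tool frame: the origin (TCP) lies midway between the tips of the shut fingers; the grasp point (between the pads) lies 19 mm behind it; y points along the fingers, z is the direction in which the jaws open and shut, and the axes are right-handed (so a half turn about y gives the same grasp; the last joint's range is limited). The gripper opens to 88 mm and grips with 3 to 60 N. Pads are 18 mm wide; open, the fingers measure 123 mm over their backs; the gripper's body (75 mm by 187 mm) begins 45 mm behind the grasp point.
Start: joints at [-1.07, 0.689, -0.195, 1.565, 0.157, 0.902, -0.215], TCP at [0.281, 0.558, 0.239] pointing down, gripper open.
Joint ranges: [-3.01, 3.01], [-0.46, 2.08], [-1.47, 1.51], [0.13, 2.56], [-1, 4.14], [0.04, 2.09], [-2.66, 2.66]. Speed limits (rad/s): [2.57, 2.57, 3.14, 3.14, 3.14, 3.14, 3.14].

### API

Orientations are given as a unit quaternion [x, y, z, w].
In Python, from plant import r, snapshot, get_calibration, job, boxes_of gives the robot as it stands. The module is installed in compiled form; this text tells all that it offers.
- The arm moves only by the shell command python3 -m handwheel 'ROWS' [OPENING] [FORCE]. ROWS is JSON, a list that holds one entry, the list of rows, each a list of 6 numbers: the shift along the tool's x, y, z as a fraction of full scale, then the turn, a rotation vector about the tool's x, y, z as a fraction of full scale. In form: [[[x, y, z, wx, wy, wz], ...]]. A call has 1 to 12 rows; each row is the pose to reach, as a shift and turn from the pose commanded when the call began, along the tool's axes at that moment, turning the shorter way round; what a row does not reach only later rows make up. Full scale, the value 1, is 100 cm for a shift and 180 degrees for a turn. A row lasts 1/12 s, in which the tool goes at most 41.7 mm and 7.16 degrees, less where a joint would pass 70% of its speed; a pose out of reach is approached as far as the arm can. A call with a number of a shift or a turn outside -1 to 1 is refused whole. A call with a gripper value outside its range is refused whole. OPENING is the opening, from -1 (shut) to 1 (fully open), set as the call begins (- or left out, the last holds). The fingers move at their own pace and stop on an object; FORCE is the grip in N (left out, the last holds). Time passes only in rows, so rows that repeat a pose let the fingers close. It gives the time, the measured TCP pose, the force and the opening at its end, in the units of the state.
- r.get_state(): the state, without advancing time (a new reading comes with each control period).
- snapshot(name): name is "scene" or "top" or "wrist"; returns the picture (400x640x3 uint8, red, green, blue); there is no depth.
- get_calibration(name): a dict with "fx", "fy", "cx", "cy" (pixels), "k1" (the pictures are not rectified: a ray, as slopes to the right and down, at radius r is drawn at 1 + k1 r^2 times it, then the intrinsics apply), "T" (4x4, takes a point from camera to world coordinates). Camera axes: x right, y down, z forward; pixel columns grow to the right and rows downward; lengths in m; the calibration is good to about 2 mm. A picture is of the moment at which its call begins: read the wrist's pose just before it. get_calibration takes no time and is no camera call; for the wrist camera it gives the pose at the moment of the call.
- job.finish_job(): hands the job in, once; it reports no verdict.
Trained networks look in the newest picture that a camera, given by its name, has taken for a name from the list of things; names that differ only in an ending like _2 or _b are one class to them, and where a whole thing is asked for, a point or a joint stands for the part that bears it (a point fixed in the world has none). Each returns a list of dicts, best first, with "confidence" (0 to 1); they miss things now and then, are a little off and sometimes report something else, mostly with a low value. They report only what shows in the picture. A call takes as long as a camera call.
- boxes_of(thing, camera): "bbox" ([left, top, right, bottom] in pixels, round what is visible of it).
The state is a dict: "clock": time; "q": joint angles; "qd": joint speeds; "joint_torque": joint torques, N m; "tool_pos": TCP position; "eef_rot": TCP orientation; "contact_force": force on the tool from outside, world axes, zero at the start; "moment": the same for the moment, N m; "opening": opening from 0.0 (shut) to 1.0 (fully open).
Only numpy, scipy, OpenCV 4.12 (cv2) and the standard library are available. Lean on these libraries where they do the work, as an engineer would, in place of code of your own. Each camera call takes 0.05 s, during which the arm holds its last target. There are 200 camera calls.

### The job

Pick up the divided kit tray by its red handle, hold it low over the yellow tub and tip it on one corner so that only the copper-coloured toroid slides out through its corner gap into the tub; the green toroid and the heatsink must stay lying in the tray. Then set the tray back down level on the blue mat and let go. Do not touch the toroids or the heatsink with the gripper, and leave the other things on the bench alone.

Things in the scene. Friction and masses are not known exactly. Their poses are not given: they have to be found in the camera images.
- tray: Pale grey open tray, 140 (its x) by 188 mm (its y), rim 34 mm high, floor and walls 4 mm, 0.30 kg. Origin: centre of its underside; z up. In front (-x) a wall along y = 0 parts two square bays, 88 mm wide, centred at x = -22, y = +46 and -46 mm; each holds one toroid. Behind (x = +46 mm) a closed bay 40 x 180 mm holds a heatsink. The tray has an red handle over its centre.
- gap_pos (a point): Outer front corner of the tray's +y front bay, on the floor: tray x = -66, y = +90, z = 4 mm. Gap in the rim here: the front wall is missing for tray y above 38 mm, the side wall for x below -14 mm; the rim beside the middle wall is whole. Tipping the tray down along its diagonal (-x, +y) empties only this bay; the other toroid slides into a closed corner. Straight forward may free either, or neither.
- gap_neg (a point): The like corner of the -y front bay: tray x = -66, y = -90, z = 4 mm, mirror image. Tipping the tray down along its diagonal (-x, -y) empties only this bay.
- tray_handle (a point): Centre of the red handle bar: 80 mm long along the tray's x, 12 mm thick along its y, 26 mm high; 93 mm above the tray's underside, over the tray's centre, near which the loaded tray (about 0.6 kg) balances. On two posts (x = +-35 mm). Axes as the tray.
- copper_mid (a point): Centre of the toroid with copper-brown winding, a disc of 60 mm diameter and 26 mm height lying flat in one of the two front bays (which one varies), about 0.12 kg. It starts to slide on the tray when the tilt reaches some 13 to 20 degrees (varies).
- green_mid (a point): Centre of the toroid with green winding, same size, weight and slide angle, in the other front bay.
- heatsink_mid (a point): Centre of a finned aluminium heatsink, 120 mm (its y) x 26 x 22 mm, 0.07 kg, in the rear bay.
- tub: Open yellow tub fixed to the bench, 170 x 170 mm, 55 mm high, walls and floor 4 mm. Origin: centre of its underside on the bench; z up. Left or right of the mat (varies).
- mat: Blue work mat fixed to the bench, 250 mm (its x) by 230 mm (its y), 3 mm thick; the tray starts on it. Origin: centre of its underside; z up.
- spool: Steel-grey solder spool, bystander, 60 mm diameter, 46 mm high. Origin: centre of its underside.
- flux: Amber flux bottle, bystander, 48 mm diameter, 105 mm high. Origin: centre of its underside.
- iron_stand: Soldering iron in a coil on a black stand, bystander, 90 (its x) x 170 mm, 80 mm high. Origin: centre of its underside.

How it is judged:
On the way, in this order (a step that is already met when the one before it is completed fails the run):
1. the tray is lifted off the mat and tipped by more than 10 degrees with the copper toroid still on it (height (world z) of tray_handle above 0.13 m and angle between tray's own z axis and vertical above 0.17 rad and distance between copper_mid and tray_handle below 0.17 m).
2. the copper toroid has slid into the tub (x of copper_mid in the frame of tub between -0.085 and 0.085 m and y of copper_mid in the frame of tub between -0.085 and 0.085 m and height (world z) of copper_mid below 0.05 m), for 0.2 s.
At the end, for the whole second after the job is handed in: Copper toroid in the tub (centre below 50 mm); tray still and level (3 degrees) on the mat, centres within 90 mm in x, 80 mm in y; green toroid flat in a front bay (tray x -50 to 20 mm, |y| under 75 mm), heatsink flat in the rear bay (tray x 26 to 66 mm) (all of step 2 and x of tray in the frame of mat between -0.09 and 0.09 m and y of tray in the frame of mat between -0.08 and 0.08 m and height (world z) of tray below 0.008 m and angle between tray's own z axis and vertical below 0.05 rad and linear speed of tray below 0.02 m/s and x of green_mid in the frame of tray between -0.05 and 0.02 m and z of each of green_mid, heatsink_mid in the frame of tray below 0.025 m and y of green_mid in the frame of tray between -0.075 and 0.075 m and x of heatsink_mid in the frame of tray between 0.026 and 0.066 m); the robot touches nothing.
It fails at once if the green toroid leaves the tray (distance between green_mid and tray_handle above 0.16 m).
It fails at once if the heatsink leaves the tray (distance between heatsink_mid and tray_handle above 0.17 m).
It fails at once if the gripper touches a toroid or the heatsink (contact force between the fingers and copper above 1 N or contact force between the fingers and green above 1 N or contact force between the fingers and heatsink above 1 N).
It fails at once if the copper toroid is dropped from high up or flung (faster than 2 m/s) (linear speed of copper above 2 m/s).
It fails at once if a bystander is moved by more than 30 mm (distance of any of spool, flux, iron_stand from where it was at the start of the episode above 0.03 m).
It also fails if it takes over 58 s, if anything falls off the work surface, if the arm or the gripper's body presses on something with over 40 N, if the wrist force passes 120 N, or if a joint passes its speed limit or range.

## Working session

There is one attempt and no reset: what is moved stays moved. The work goes in short steps, Python scripts to look and compute and a shell command to move; the robot and the scene stay as the last step left them, time stands still between calls to the robot, and variables do not carry over. Pictures are saved under pics/ and viewed, about 8 in all and at most 12, crops included, and the job is handed in when it is done.

```bash
mkdir -p pics; cat > h.py <<'E'
import numpy as np, cv2
from plant import r, snapshot, get_calibration, job, boxes_of
from scipy.spatial.transform import Rotation as R
def save(cam,name):
    im=snapshot(cam); cv2.imwrite('pics/'+name,im[:,:,::-1]); return im
def ray(c,u,v):
    x=(u-c['cx'])/c['fx'];y=(v-c['cy'])/c['fy']
    K=np.array([[c['fx'],0,c['cx']],[0,c['fy'],c['cy']],[0,0,1.]])
    p=cv2.undistortPoints(np.array([[[u,v]]],float),K,np.array([c['k1'],0,0,0.]))[0,0]
    T=np.array(c['T']);d=T[:3,:3]@np.array([p[0],p[1],1]);return T[:3,3],d
def at(cam,u,v,z):
    o,d=ray(get_calibration(cam),u,v);return (o+d*(z-o[2])/d[2])
def proj(cam,P):
    c=get_calibration(cam);T=np.array(c['T']);p=T[:3,:3].T@(np.array(P)-T[:3,3]);p=p[:2]/p[2]
    s=1+c['k1']*(p@p);return p*s*[c['fx'],c['fy']]+[c['cx'],c['cy']]
E
python3 - <<'E'
from h import *
s=r.get_state();print(s)
for cam in['top','scene']:
    save(cam,cam+'0.png');c=get_calibration(cam);print(cam,np.round(c['T'],3).tolist(),c['k1'])
    for t in['tray','tray_handle','copper_mid','green_mid','heatsink_mid','tub','mat','spool','flux','iron_stand']:
        b=boxes_of(t,cam)
        if b: print(t,np.round(b[0]['bbox'],1),round(b[0]['confidence'],2), np.round(at(cam,(b[0]['bbox'][0]+b[0]['bbox'][2])/2,(b[0]['bbox'][1]+b[0]['bbox'][3])/2,.03),3))
E
```

```text
{'clock': 0.0, 'q': array([-1.07020546,  0.689979  , -0.19447533,  1.56631966,  0.15729779,
        0.90249303, -0.21509105]), 'qd': array([ 2.13846697e-04,  1.58715401e-03,  7.73761105e-04, -1.62044916e-03,
       -4.85094043e-05, -2.26281398e-04,  1.66836818e-03]), 'joint_torque': array([-3.70620965e-04, -5.27556860e+01, -1.26716405e+00, -1.53437752e+01,
       -5.27710444e-02,  6.32813302e-03,  1.67391531e-04]), 'tool_pos': array([0.28104798, 0.5575517 , 0.23791865]), 'eef_rot': array([ 0.68857239, -0.16361573,  0.1634259 , -0.68730628]), 'contact_force': array([0.50468457, 0.49814697, 0.14579364]), 'moment': array([-0.04408632,  0.01785725, -0.00238028]), 'opening': 1.0001599994768133}
top [[0.011, -0.999, 0.048, 0.491], [-1.0, -0.011, 0.001, -0.0], [-0.0, -0.048, -0.999, 1.454], [0.0, 0.0, 0.0, 1.0]] -0.036968296092512086
tray [359.  171.2 432.1 232.6] 0.71 [ 0.554 -0.213  0.03 ]
tray_handle [361.9 171.5 427.4 231.9] 0.81 [ 0.555 -0.211  0.03 ]
copper_mid [374.2 208.  391.9 225.7] 0.82 [ 0.509 -0.176  0.03 ]
green_mid [403.9 195.9 422.8 216.5] 0.57 [ 0.542 -0.266  0.03 ]
heatsin
[... 357 characters left out ...]
ne [[0.244, 0.643, -0.726, 1.494], [0.97, -0.177, 0.168, -0.222], [-0.02, -0.745, -0.667, 0.937], [0.0, 0.0, 0.0, 1.0]] -0.044269284999889906
tray [201.3 186.9 283.2 253.8] 0.71 [ 0.568 -0.21   0.03 ]
tray_handle [201.4 188.3 286.2 253.9] 0.86 [ 0.572 -0.207  0.03 ]
copper_mid [247.7 196.7 263.  215.7] 0.7 [ 0.524 -0.169  0.03 ]
green_mid [211.7 207.5 234.  230. ] 0.61 [ 0.548 -0.259  0.03 ]
heatsink_mid [228.2 212.4 277.7 238. ] 0.91 [ 0.593 -0.186  0.03 ]
mat [200.3 183.4 298.8 263.4] 0.69 [ 0.584 -0.193  0.03 ]
spool [311.3 245.2 334.8 279.6] 0.84 [ 0.759 -0.042  0.03 ]
flux [454.2 155.7 475.8 192.8] 0.93 [0.551 0.431 0.03 ]
iron_stand [104.4 228.  194.2 266.7] 0.76 [ 0.601 -0.448  0.03 ]
```

View pics/top0.png

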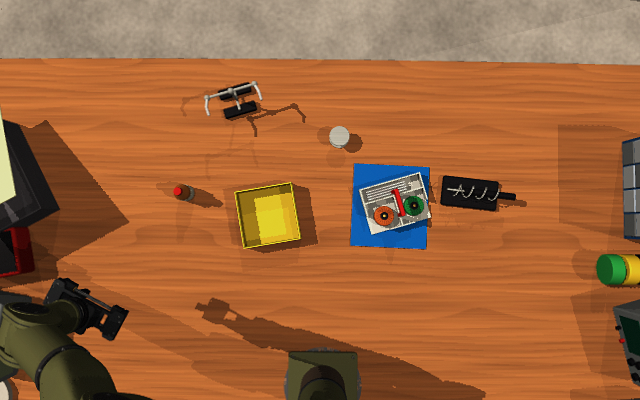

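View pics/scene0.png

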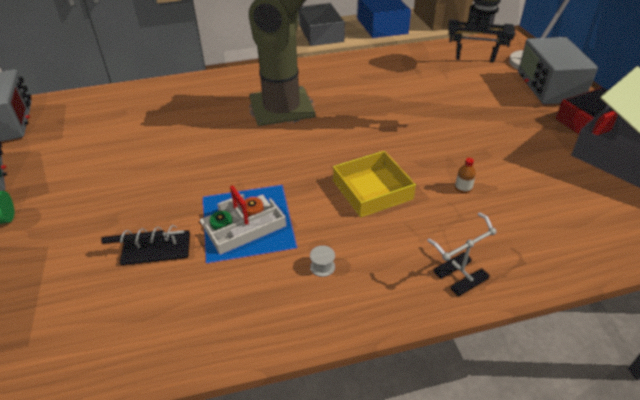

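The top view shows the mat and tray on the right (handle near 398,202), with copper in the left (+y) front bay at (384,216), green at (414,205) and the tub at (268,216). The scene view agrees. I'll tip towards gap_pos and can keep the tray's present yaw. Next I'll measure the handle and tub by colour.

```bash
cat >> h.py <<'E'
def seg(im,kind,roi):
    hsv=cv2.cvtColor(im,cv2.COLOR_RGB2HSV);h,s,v=[hsv[...,i].astype(int) for i in range(3)]
    m={'red':((h<4)|(h>172))&(s>170)&(v>70),'yel':(abs(h-27)<6)&(s>150)&(v>60),'blue':(abs(h-107)<12)&(s>150)&(v>60)}[kind]
    q=np.zeros_like(m);x0,y0,x1,y1=roi;q[y0:y1,x0:x1]=m[y0:y1,x0:x1]
    n,l,st,_=cv2.connectedComponentsWithStats(q.astype(np.uint8));i=1+np.argmax(st[1:,4]);v,u=np.where(l==i)
    return np.c_[u,v].astype(float)
def rect(cam,P,z):
    W=np.array([at(cam,u,v,z)[:2] for u,v in P]);return W,cv2.minAreaRect((W*1000).astype(np.float32))
def rows(Ppos,Prot):
    """print shift (frac) and turn from current measured pose to target"""
    s=r.get_state();C=R.from_quat(s['eef_rot'])
    d=C.inv().apply(np.array(Ppos)-s['tool_pos']);w=(C.inv()*Prot).as_rotvec()/np.pi
    print('row',np.round(d,4),np.round(w,4),'ang',round(np.linalg.norm(w)*180,1),'nrows',round(max(np.linalg.norm(d)/.0417,np.linalg.norm(w)*180/7.16),1))
E
python3 - <<'E'
from h import *
t=cv2.imread('pics/top0.png')[:,:,::-1].copy();sc=cv2.imread('pics/scene0.png')[:,:,::-1].copy()
for cam,im,roi,roi2 in(('top',t,(340,150,440,250),(220,170,320,260)),('scene',sc,(190,170,290,260),(325,140,425,225))):
    P=seg(im,'red',roi);W,q=rect(cam,P,.109);print(cam,'handle',len(P),q,W.mean(0),np.c_[P.min(0),P.max(0)].tolist())
    P=seg(im,'yel',roi2);W,q=rect(cam,P,.055);print('tub',len(P),q)
    P=seg(im,'blue',roi);W,q=rect(cam,P,.003);print('mat',len(P),q)
s=r.get_state();print(R.from_quat(s['eef_rot']).as_matrix().round(3))
E
```

```text
top handle 145 ((549.1221923828125, -207.98365783691406), (77.17233276367188, 20.766441345214844), 16.56167984008789) [ 0.55053402 -0.20993845] [[391.0, 404.0], [189.0, 216.0]]
tub 2829 ((510.84307861328125, 165.18609619140625), (168.8291473388672, 171.3402099609375), 10.456388473510742)Traceback (most recent call last):
  File "<stdin>", line 6, in <module>
  File "h.py", line 23, in rect
    W=np.array([at(cam,u,v,z)[:2] for u,v in P]);return W,cv2.minAreaRect((W*1000).astype(np.float32))
                ~~^^^^^^^^^^^
  File "h.py", line 12, in at
    o,d=ray(get_calibration(cam),u,v);return (o+d*(z-o[2])/d[2])
            ~~~~~~~~~~~~~~~^^^^^
ValueError: time passes only in moves, steps and waits
```

```bash
sed -i 's/^def at(cam,u,v,z):/_c={}\ndef cal(cam):\n    if cam not in _c: _c[cam]=get_calibration(cam)\n    return _c[cam]\ndef at(cam,u,v,z):/; s/o,d=ray(get_calibration(cam),u,v)/o,d=ray(cal(cam),u,v)/; s/c=get_calibration(cam);T=/c=cal(cam);T=/' h.py
python3 - <<'E'
from h import *
t=cv2.imread('pics/top0.png')[:,:,::-1].copy()
P=seg(t,'blue',(340,150,440,255));W,q=rect('top',P,.003);print('mat',len(P),q)
s=r.get_state();M=R.from_quat(s['eef_rot']).as_matrix();print(M.round(3))
a=np.radians(16.5);c=np.array([.550,-.209])
for sg in(1,-1):
    y=np.array([0,0,-1.]);z=sg*np.array([-np.sin(a),np.cos(a),0]);x=np.cross(y,z)
    G=R.from_matrix(np.c_[x,y,z]);print(sg)
    rows([c[0],c[1],.25],G)
E
```

```text
mat 3160 ((543.6641845703125, -199.02102661132812), (229.911376953125, 248.68560791015625), 87.80303192138672)
[[ 0.893  0.     0.45 ]
 [-0.45   0.     0.893]
 [-0.    -1.     0.   ]]
1
row [ 0.5852 -0.0113 -0.5641] [-0.     -0.2402  0.    ] ang 43.2 nrows 19.5
-1
row [ 0.5852 -0.0113 -0.5641] [-0.      0.7598 -0.    ] ang 136.8 nrows 19.5
```

```bash
python3 -m handwheel '[[[0.3,0,-0.29,0,-0.12,0],[0.3,0,-0.29,0,-0.12,0],[0.3,0,-0.29,0,-0.12,0],[0.3,0,-0.29,0,-0.12,0],[0.3,0,-0.29,0,-0.12,0],[0.3,0,-0.29,0,-0.12,0],[0.3,0,-0.29,0,-0.12,0],[0.3,0,-0.29,0,-0.12,0],[0.3,0,-0.29,0,-0.12,0],[0.3,0,-0.29,0,-0.12,0],[0.3,0,-0.29,0,-0.12,0],[0.3,0,-0.29,0,-0.12,0]]]' 1
cat > tgt.py <<'E'
import sys
from h import *
# x y z yaw_deg tilt_deg (tilt toward tray diagonal); position = TCP, or handle centre if 'h'
x,y,z,yaw,tilt=map(float,sys.argv[1:6]);a=np.radians(yaw)
Y=np.array([0,0,-1.]);Z=np.array([-np.sin(a),np.cos(a),0]);G=R.from_matrix(np.c_[np.cross(Y,Z),Y,Z])
b=a+np.radians(135);G=R.from_rotvec(np.radians(tilt)*np.cross([0,0,1],[np.cos(b),np.sin(b),0]))*G
rows([x,y,z],G);s=r.get_state();print(s['clock'],s['tool_pos'].round(4),s['q'].round(2))
E
python3 tgt.py .55 -.209 .25 16.5 0
```

```text
clock: 2.1
tool_pos: [0.4197, 0.1611, 0.2388]
eef_rot: [0.707, -0.034, 0.034, -0.706]
contact_force: [-0.3, 0.3, 0.7]
opening: 1.002
row [ 0.1655 -0.0108 -0.3558] [ 3.000e-04 -1.225e-01  1.000e-04] ang 22.1 nrows 9.4
2.1 [0.4197 0.1611 0.2388] [-0.23  0.48 -0.36  2.07  0.28  0.64  0.7 ]
```

```bash
python3 -m handwheel '[[[0.165,-0.011,-0.356,0,-0.1225,0],[0.165,-0.011,-0.356,0,-0.1225,0],[0.165,-0.011,-0.356,0,-0.1225,0],[0.165,-0.011,-0.356,0,-0.1225,0],[0.165,-0.011,-0.356,0,-0.1225,0],[0.165,-0.011,-0.356,0,-0.1225,0],[0.165,-0.011,-0.356,0,-0.1225,0],[0.165,-0.011,-0.356,0,-0.1225,0],[0.165,-0.011,-0.356,0,-0.1225,0],[0.165,-0.011,-0.356,0,-0.1225,0],[0.165,-0.011,-0.356,0,-0.1225,0],[0.165,-0.011,-0.356,0,-0.1225,0]]]'
python3 - <<'E'
from h import *
cal('wrist');im=save('wrist','w1.png')
for z in(.109,):
    P=seg(im,'red',(0,0,640,400));W,q=rect('wrist',P,z);print(len(P),q,P.min(0),P.max(0))
print(boxes_of('tray_handle','wrist')[:1])
E
python3 tgt.py .55 -.209 .25 16.5 0
```

```text
clock: 3.1
tool_pos: [0.5519, -0.2042, 0.2494]
eef_rot: [-0.699, -0.104, 0.104, 0.7]
contact_force: [0.6, 0.6, 0.3]
opening: 0.998
665 ((529.1399536132812, -218.93011474609375), (46.074310302734375, 10.631489753723145), 16.833511352539062) [304. 131.] [317. 187.]
[{'bbox': [219.7, 100.3, 400.5, 234.0], 'confidence': 0.97}]
row [-0.0035 -0.0003 -0.0062] [-0.0006  0.0035  0.0002] ang 0.6 nrows 0.2
3.2 [ 0.5515 -0.202   0.2497] [ 0.56  0.66 -0.51  1.66  0.38  0.92  1.78]
```

View pics/w1.png

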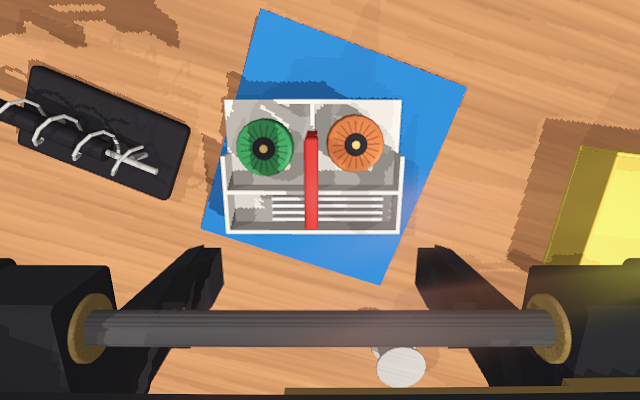

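The wrist view shows the handle bar's top from about (312,139) to (311,230), nearly vertical in the picture, with both toroids and the heatsink in their bays.

```bash
python3 - <<'E'
from h import *
a=at('wrist',312,138,.109);b=at('wrist',311.5,230,.109);print(a,b,(a+b)/2,np.linalg.norm(a-b),np.degrees(np.arctan2(*(b-a)[1::-1])))
c=at('wrist',222,234,.037);d=at('wrist',402,234,.037);m=(c+d)/2;w=(d-c);w/=np.linalg.norm(w);print(np.linalg.norm(d-c),np.degrees(np.arctan2(-w[0],w[1])),'centre',m+.07*np.array([-w[1],w[0],0]))
E
python3 tgt.py .55 -.209 .077 16.5 0
```

```text
[ 0.51165021 -0.2206565   0.109     ] [ 0.5872726  -0.19821852  0.109     ] [ 0.54946141 -0.20943751  0.109     ] 0.07888097222568057 16.526190667374138
0.19629376016621664 17.128524976909763 centre [ 0.55062486 -0.21054957  0.037     ]
row [-0.0036  0.1727 -0.0066] [-0.0006  0.0035  0.0002] ang 0.6 nrows 4.1
3.2 [ 0.5515 -0.202   0.2497] [ 0.56  0.66 -0.51  1.66  0.38  0.92  1.78]
```

```bash
python3 -m handwheel '[[[-0.004,0.03,-0.007,0,0.0035,0],[-0.004,0.06,-0.007,0,0.0035,0],[-0.004,0.09,-0.007,0,0.0035,0],[-0.004,0.12,-0.007,0,0.0035,0],[-0.004,0.14,-0.007,0,0.0035,0],[-0.004,0.155,-0.007,0,0.0035,0],[-0.004,0.165,-0.007,0,0.0035,0],[-0.004,0.171,-0.007,0,0.0035,0],[-0.004,0.172,-0.007,0,0.0035,0],[-0.004,0.172,-0.007,0,0.0035,0]]]'
python3 tgt.py .55 -.209 .077 16.5 0
```

```text
clock: 4.03
tool_pos: [0.5498, -0.2122, 0.0782]
eef_rot: [-0.7, -0.101, 0.1, 0.7]
contact_force: [0.2, -0.7, 0.0]
opening: 1.001
row [0.0011 0.0012 0.0031] [ 0.     -0.0009  0.0003] ang 0.2 nrows 0.1
4.0333 [ 0.5498 -0.2122  0.0782] [ 0.5   0.89 -0.36  1.79  0.54  0.57  1.65]
```

```bash
python3 -m handwheel '[[[0,0.001,0.003,0,0,0],[0,0.001,0.003,0,0,0],[0,0.001,0.003,0,0,0],[0,0.001,0.003,0,0,0],[0,0.001,0.003,0,0,0],[0,0.001,0.003,0,0,0],[0,0.001,0.003,0,0,0],[0,0.001,0.003,0,0,0],[0,0.001,0.003,0,0,0],[0,0.001,0.003,0,0,0],[0,0.001,0.003,0,0,0],[0,0.001,0.003,0,0,0]]]' -1 55
python3 tgt.py .55 -.209 .19 16.5 0
```

```text
clock: 5.03
tool_pos: [0.5485, -0.2106, 0.0767]
eef_rot: [0.7, 0.1, -0.1, -0.7]
contact_force: [0.1, -0.7, -0.5]
opening: 0.128
row [ 0.0019 -0.1133  0.0011] [ 0.0002 -0.0013  0.    ] ang 0.2 nrows 2.7
5.0333 [ 0.5485 -0.2106  0.0767] [ 0.49  0.89 -0.36  1.79  0.54  0.56  1.64]
```

```bash
python3 -m handwheel '[[[0,-0.004,0,0,0,0],[0,-0.012,0,0,0,0],[0,-0.022,0,0,0,0],[0,-0.034,0,0,0,0],[0,-0.046,0,0,0,0],[0,-0.058,0,0,0,0],[0,-0.070,0,0,0,0],[0,-0.082,0,0,0,0],[0,-0.092,0,0,0,0],[0,-0.1,0,0,0,0],[0,-0.104,0,0,0,0],[0,-0.105,0,0,0,0]]]'
python3 - <<'E'
from h import *
cal('wrist');save('wrist','w2.png')
# tip pose: grasp point ~ handle centre; corner 65 mm above bench
a=np.radians(16.5);D=np.array([np.cos(a+3*np.pi/4),np.sin(a+3*np.pi/4),0])
Y=np.array([0,0,-1.]);Z=np.array([-np.sin(a),np.cos(a),0]);T0=R.from_matrix(np.c_[np.cross(Y,Z),Y,Z])
tub=np.array([.511,.165])
for tilt in(12,20,25,28):
    Rt=R.from_rotvec(np.radians(tilt)*np.cross([0,0,1],D));tray=Rt.as_matrix()@R.from_euler('z',a).as_matrix()
    cor=tray@np.array([-.066,.090,.004-.093]);low=tray@np.array([-.07,.094,-.093])
    h=np.r_[tub-.02*D[:2]-cor[:2],.068-low[2]]
    tcp=h+.019*(Rt.as_matrix()@[0,0,-1]);print(tilt,'handle',h.round(3),'tcp',tcp.round(4))
E
python3 tgt.py .55 .17 .19 16.5 0
```

```text
clock: 6.03
tool_pos: [0.5488, -0.2102, 0.1826]
eef_rot: [0.7, 0.1, -0.1, -0.7]
contact_force: [-0.2, 0.6, -7.0]
opening: 0.125
12 handle [0.599 0.098 0.183] tcp [0.6025 0.096  0.1645]
20 handle [0.585 0.106 0.195] tcp [0.5905 0.1025 0.1772]
25 handle [0.575 0.111 0.201] tcp [0.5823 0.107  0.1841]
28 handle [0.569 0.114 0.205] tcp [0.5772 0.1097 0.1878]
row [ 0.108  -0.0079  0.3646] [ 0.0001 -0.0013  0.0001] ang 0.2 nrows 9.1
6.0833 [ 0.5485 -0.2102  0.1821] [ 0.55  0.74 -0.46  1.73  0.44  0.77  1.73]
```

View pics/w2.png

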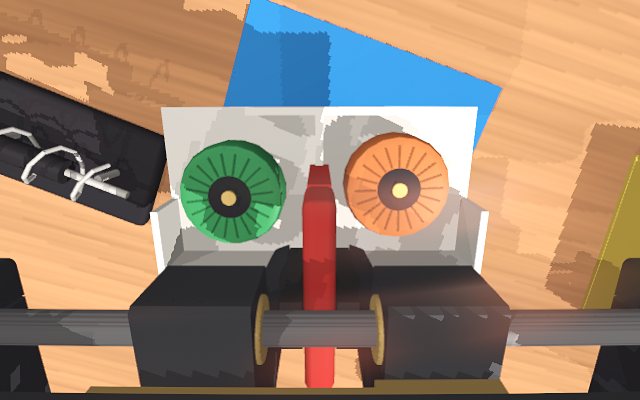

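Loaded and level in the wrist view, with both toroids centred (green 229,198; copper 400,190). Next I'll carry the tray gently to the tub.

```bash
python3 tgt.py .582 .107 .195 16.5 0
```

```text
row [ 0.121  -0.0129  0.2951] [ 0.0001 -0.0013  0.0001] ang 0.2 nrows 7.7
6.0833 [ 0.5485 -0.2102  0.1821] [ 0.55  0.74 -0.46  1.73  0.44  0.77  1.73]
```

```bash
python3 -m handwheel '[[[0.001,0,0.003,0,0,0],[0.004,0,0.009,0,0,0],[0.007,-0.001,0.018,0,0,0],[0.012,-0.002,0.030,0,0,0],[0.018,-0.003,0.044,0,0,0],[0.025,-0.005,0.062,0,0,0],[0.033,-0.006,0.080,0,0,0],[0.040,-0.008,0.098,0,0,0],[0.048,-0.009,0.116,0,0,0],[0.055,-0.011,0.134,0,0,0],[0.063,-0.012,0.152,0,0,0],[0.070,-0.013,0.170,0,0,0]]]'
python3 -m handwheel '[[[0.006,0,0.015,0,0,0],[0.012,0,0.030,0,0,0],[0.019,0,0.045,0,0,0],[0.025,0,0.060,0,0,0],[0.031,0,0.075,0,0,0],[0.036,0,0.088,0,0,0],[0.041,0,0.100,0,0,0],[0.045,0,0.110,0,0,0],[0.048,0,0.117,0,0,0],[0.050,0,0.122,0,0,0],[0.051,0,0.124,0,0,0],[0.051,0,0.125,0,0,0]]]'
for a in ".582 .107 .190 16.5 0" ".59 .103 .182 16.5 10" ".587 .104 .184 16.5 20" ".582 .107 .188 16.5 25"; do python3 tgt.py $a|head -1; done
python3 - <<'E'
from h import *
save('scene','s3.png')
E
```

```text
clock: 7.08
tool_pos: [0.5679, -0.0242, 0.1949]
eef_rot: [-0.699, -0.101, 0.101, 0.7]
contact_force: [1.0, -0.6, -6.8]
opening: 0.126
clock: 8.08
tool_pos: [0.582, 0.1068, 0.1947]
eef_rot: [0.7, 0.1, -0.1, -0.7]
contact_force: [-0.1, -0.3, -6.7]
opening: 0.129
row [0.     0.0047 0.0002] [ 0.0001 -0.0013 -0.    ] ang 0.2 nrows 0.1
row [ 0.0066  0.0127 -0.0059] [-0.0391 -0.0013 -0.0394] ang 10.0 nrows 1.4
row [ 0.004   0.0107 -0.0041] [-0.0783 -0.0013 -0.0787] ang 20.0 nrows 2.8
row [0.     0.0067 0.0002] [-0.0979 -0.0013 -0.0984] ang 25.0 nrows 3.5
```

View pics/s3.png

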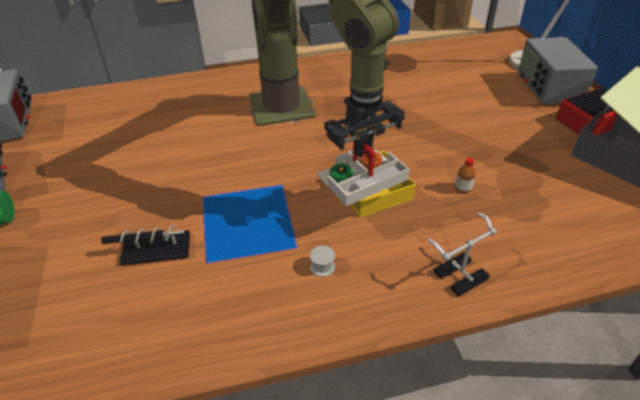

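The tray hangs over the tub (about 370,175), level and loaded. I'll tip to 12° first (step 1), then further.

```bash
python3 -m handwheel '[[[0.001,0,-0.001,-0.004,0,-0.004],[0.002,0.002,-0.002,-0.010,0,-0.010],[0.003,0.003,-0.003,-0.018,0,-0.018],[0.004,0.004,-0.004,-0.026,0,-0.026],[0.005,0.005,-0.005,-0.033,0,-0.033],[0.006,0.005,-0.006,-0.040,0,-0.040],[0.006,0.005,-0.006,-0.044,0,-0.044],[0.006,0.005,-0.006,-0.047,0,-0.047],[0.006,0.005,-0.006,-0.048,0,-0.048],[0.006,0.005,-0.006,-0.048,0,-0.048],[0.006,0.005,-0.006,-0.048,0,-0.048],[0.006,0.005,-0.006,-0.048,0,-0.048]]]' - 60
python3 - <<'E'
from h import *
cal('wrist');save('wrist','w4.png')
for t in('copper_mid','green_mid'):print(t,boxes_of(t,'wrist')[:1])
E
for a in ".588 .104 .184 16.5 17" ".585 .105 .186 16.5 20" ".582 .107 .188 16.5 25"; do python3 tgt.py $a; done
```

```text
clock: 9.13
tool_pos: [0.5896, 0.1026, 0.1897]
eef_rot: [0.741, 0.16, -0.039, -0.651]
contact_force: [0.3, 0.3, -7.1]
opening: 0.13
copper_mid [{'bbox': [342.1, 128.8, 447.7, 237.5], 'confidence': 0.7}]
green_mid [{'bbox': [181.0, 140.0, 287.5, 239.7], 'confidence': 0.72}]
row [-0.0019  0.0051  0.0026] [-0.0186 -0.0014 -0.019 ] ang 4.8 nrows 0.7
9.2833 [0.5896 0.1026 0.1897] [-0.2   0.67 -0.22  1.86  0.59  0.56  0.99]
row [-0.0042  0.0025  0.004 ] [-0.0304 -0.0014 -0.0308] ang 7.8 nrows 1.1
9.2833 [0.5896 0.1026 0.1897] [-0.2   0.67 -0.22  1.86  0.59  0.56  0.99]
row [-0.0061 -0.0002  0.0064] [-0.0499 -0.0014 -0.0505] ang 12.8 nrows 1.8
9.2833 [0.5896 0.1026 0.1897] [-0.2   0.67 -0.22  1.86  0.59  0.56  0.99]
```

View pics/w4.png

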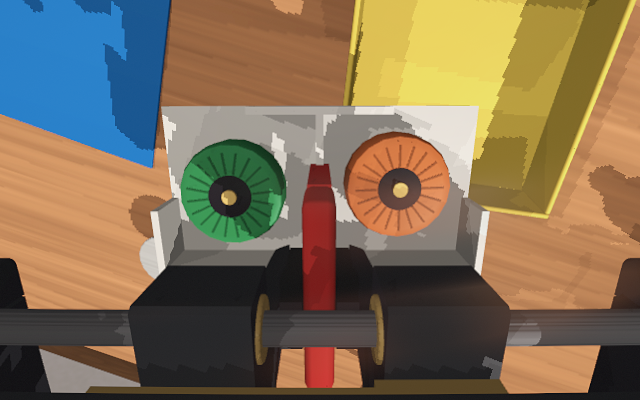

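At 12° both toroids are still in place (copper 400,190; green 230,198), and the gap corner (about 475,107) is over the tub. Tipping further.

```bash
python3 -m handwheel '[[[0,0,0,-0.004,0,-0.004],[-0.001,0.001,0.001,-0.008,0,-0.008],[-0.001,0.001,0.001,-0.012,0,-0.012],[-0.002,0.002,0.002,-0.016,0,-0.016],[-0.002,0.002,0.002,-0.020,0,-0.020],[-0.003,0.002,0.003,-0.024,0,-0.024],[-0.003,0.002,0.003,-0.028,0,-0.028],[-0.004,0.002,0.004,-0.032,0,-0.032],[-0.004,0.001,0.004,-0.036,0,-0.036],[-0.005,0,0.005,-0.039,0,-0.039],[-0.005,0,0.005,-0.039,0,-0.039],[-0.005,0,0.005,-0.039,0,-0.039]]]'
python3 - <<'E'
from h import *
cal('wrist');save('wrist','w5.png')
for t in('copper_mid','green_mid'):print(t,boxes_of(t,'wrist')[:1])
E
python3 tgt.py .582 .107 .188 16.5 26
```

```text
clock: 10.28
tool_pos: [0.5834, 0.107, 0.1884]
eef_rot: [0.768, 0.207, 0.01, -0.606]
contact_force: [-0.4, -0.1, -6.3]
opening: 0.128
copper_mid [{'bbox': [510.0, 0.0, 627.8, 38.7], 'confidence': 0.58}]
green_mid [{'bbox': [212.4, 117.5, 316.0, 218.3], 'confidence': 0.67}]
row [-0.0014 -0.0004  0.0014] [-0.0149 -0.0014 -0.0154] ang 3.9 nrows 0.5
10.4333 [0.5838 0.1061 0.1884] [-0.48  0.65  0.08  2.01  0.83  0.35  0.67]
```

View pics/w5.png

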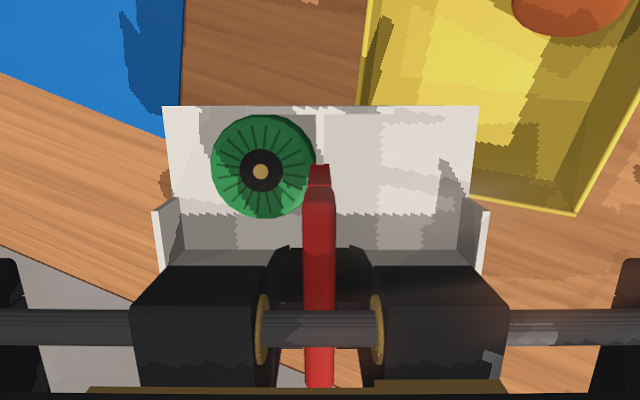

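Copper is out and lies in the tub (about 570,10), and green has slid to its closed corner (260,170). Levelling now.

```bash
python3 tgt.py .582 .107 .2 16.5 0; python3 -m handwheel '[[[0,-0.001,0,0.004,0,0.004],[0,-0.003,0,0.012,0,0.012],[0,-0.005,0,0.022,0,0.022],[0,-0.007,0,0.032,0,0.032],[0,-0.009,0,0.042,0,0.042],[0,-0.010,0,0.052,0,0.052],[0,-0.010,0,0.062,0,0.062],[0,-0.010,0,0.072,0,0.072],[0,-0.010,0,0.080,0,0.080],[0,-0.010,0,0.085,0,0.085],[0,-0.010,0,0.0865,0,0.0865],[0,-0.010,0,0.0865,0,0.0865]]]'
python3 tgt.py .5485 -.2106 .182 16.5 0
```

```text
row [ 0.0018 -0.0115 -0.0018] [ 0.087  -0.0014  0.087 ] ang 22.2 nrows 3.1
10.4333 [0.5838 0.1061 0.1884] [-0.48  0.65  0.08  2.01  0.83  0.35  0.67]
clock: 11.43
tool_pos: [0.5804, 0.107, 0.1973]
eef_rot: [0.701, 0.1, -0.099, -0.699]
contact_force: [-0.8, -0.3, -4.7]
opening: 0.13
row [-0.1192  0.0157 -0.2961] [ 0.0006 -0.0018  0.0005] ang 0.3 nrows 7.7
11.4333 [0.5804 0.107  0.1973] [-0.02  0.72 -0.42  1.71  0.39  0.79  1.23]
```

```bash
python3 -m handwheel '[[[-0.001,0,-0.003,0,0,0],[-0.004,0,-0.009,0,0,0],[-0.007,0,-0.018,0,0,0],[-0.012,0,-0.030,0,0,0],[-0.018,0,-0.044,0,0,0],[-0.025,0,-0.062,0,0,0],[-0.033,0,-0.080,0,0,0],[-0.040,0,-0.098,0,0,0],[-0.048,0,-0.116,0,0,0],[-0.055,0,-0.134,0,0,0],[-0.063,0,-0.152,0,0,0],[-0.070,0,-0.170,0,0,0]]]'
python3 -m handwheel '[[[-0.006,0,-0.015,0,0,0],[-0.012,0,-0.030,0,0,0],[-0.019,0,-0.045,0,0,0],[-0.025,0,-0.060,0,0,0],[-0.030,0,-0.075,0,0,0],[-0.035,0,-0.088,0,0,0],[-0.040,0,-0.100,0,0,0],[-0.044,0,-0.110,0,0,0],[-0.047,0,-0.118,0,0,0],[-0.049,0,-0.123,0,0,0],[-0.049,0,-0.126,0,0,0],[-0.049,0,-0.126,0,0,0]]]'
python3 tgt.py .5485 -.2106 .0767 16.6 0
python3 - <<'E'
from h import *
save('scene','s6.png')
E
```

```text
clock: 12.43
tool_pos: [0.5593, -0.0776, 0.1977]
eef_rot: [0.701, 0.1, -0.099, -0.699]
contact_force: [1.1, 0.8, -4.8]
opening: 0.129
clock: 13.43
tool_pos: [0.549, -0.2098, 0.1977]
eef_rot: [0.7, 0.101, -0.099, -0.7]
contact_force: [0.5, -0.3, -4.4]
opening: 0.129
row [-0.0009  0.121  -0.0004] [ 0.0005 -0.0019  0.0006] ang 0.4 nrows 2.9
13.4333 [ 0.549  -0.2098  0.1977] [ 0.55  0.72 -0.47  1.72  0.43  0.8   1.74]
```

Descend, slowing near the mat.

```bash
python3 -m handwheel '[[[0,0.005,0,0,0,0],[0,0.015,0,0,0,0],[0,0.030,0,0,0,0],[0,0.046,0,0,0,0],[0,0.062,0,0,0,0],[0,0.078,0,0,0,0],[0,0.092,0,0,0,0],[0,0.102,0,0,0,0],[0,0.109,0,0,0,0],[0,0.114,0,0,0,0],[0,0.117,0,0,0,0],[0,0.117,0,0,0,0]]]'
python3 -m handwheel '[[[0,0.001,0,0,0,0],[0,0.002,0,0,0,0],[0,0.003,0,0,0,0],[0,0.0035,0,0,0,0],[0,0.004,0,0,0,0],[0,0.004,0,0,0,0]]]'
```

```text
clock: 14.48
tool_pos: [0.549, -0.2095, 0.0805]
eef_rot: [0.7, 0.101, -0.1, -0.7]
contact_force: [0.8, -0.5, -4.6]
opening: 0.125
clock: 14.98
tool_pos: [0.549, -0.2097, 0.0768]
eef_rot: [0.7, 0.101, -0.099, -0.7]
contact_force: [-0.0, 0.0, -4.4]
opening: 0.126
```

```bash
for i in 1 2; do python3 -m handwheel '[[[0,0.0005,0,0,0,0],[0,0.001,0,0,0,0],[0,0.001,0,0,0,0],[0,0.001,0,0,0,0]]]' | grep -E 'pos|force'; done
```

```text
tool_pos: [0.5491, -0.2097, 0.0766]
contact_force: [-3.2, 0.8, 6.3]
tool_pos: [0.5491, -0.2096, 0.0766]
contact_force: [-4.6, 0.3, 14.0]
```

```bash
python3 -m handwheel '[[[0,-0.001,0,0,0,0],[0,-0.001,0,0,0,0],[0,-0.001,0,0,0,0]]]' | grep -E 'pos|force'
python3 -m handwheel '[[[0,0,0,0,0,0],[0,0,0,0,0,0],[0,0,0,0,0,0],[0,0,0,0,0,0],[0,0,0,0,0,0],[0,0,0,0,0,0],[0,0,0,0,0,0],[0,0,0,0,0,0],[0,0,0,0,0,0]]]' 1
python3 -m handwheel '[[[0,-0.01,0,0,0,0],[0,-0.03,0,0,0,0],[0,-0.05,0,0,0,0],[0,-0.08,0,0,0,0],[0,-0.11,0,0,0,0],[0,-0.14,0,0,0,0],[0,-0.17,0,0,0,0],[0,-0.18,0,0,0,0],[0,-0.18,0,0,0,0],[0,-0.18,0,0,0,0]]]'
python3 - <<'E'
from h import *
cal('wrist');w=save('wrist','w7.png');s=save('scene','s7.png')
cv2.imwrite('pics/both.png',np.vstack([cv2.resize(w[40:300,100:560],(460,260)),s[130:300,180:640][:, :460]])[:,:,::-1])
for c in('scene','top'):
    if c=='top':save('top','t7.png')
    for t in('spool','flux','iron_stand','copper_mid','green_mid','heatsink_mid'):
        b=boxes_of(t,c)
        if b:b=b[0]['bbox'];print(c,t,np.round(b,1),at(c,(b[0]+b[2])/2,(b[1]+b[3])/2,.03).round(3))
E
```

```text
tool_pos: [0.5491, -0.2097, 0.0766]
contact_force: [-3.3, 1.5, 9.2]
clock: 16.65
tool_pos: [0.5489, -0.2096, 0.0757]
eef_rot: [0.7, 0.101, -0.099, -0.7]
contact_force: [0.2, -0.3, -0.7]
opening: 0.787
clock: 17.48
tool_pos: [0.5483, -0.2095, 0.2558]
eef_rot: [0.701, 0.101, -0.099, -0.699]
contact_force: [-1.2, -0.4, 0.4]
opening: 1.0
scene spool [313.8 244.7 335.4 274.5] [ 0.752 -0.037  0.03 ]
scene flux [455.7 157.1 476.2 195.5] [0.56 0.43 0.03]
scene iron_stand [100.  227.4 193.9 266. ] [ 0.597 -0.454  0.03 ]
scene copper_mid [200.9 188.1 285.5 252. ] [ 0.567 -0.208  0.03 ]
scene green_mid [217.1 204.1 237.7 224.7] [ 0.535 -0.245  0.03 ]
scene heatsink_mid [229.5 210.1 284.3 234.5] [ 0.585 -0.174  0.03 ]
top spool [328.9 122.2 347.6 150.2] [ 0.749 -0.041  0.03 ]
top flux [174.4 184.9 196.3 203.9] [0.569 0.414 0.03 ]
top iron_stand [468.6 175.1 515.5 211.9] [ 0.583 -0.502  0.03 ]
top copper_mid [249.5 224.9 268.  244.4] [0.452 0.192 0.03 ]
top green_mid [401.6 210.5 411.1 223. ] [ 0.51  -0.246  0.03 ]
top heatsink_mid [367.5 184.3 406.2 200.9] [ 0.582 -0.187  0.03 ]
```

View pics/both.png

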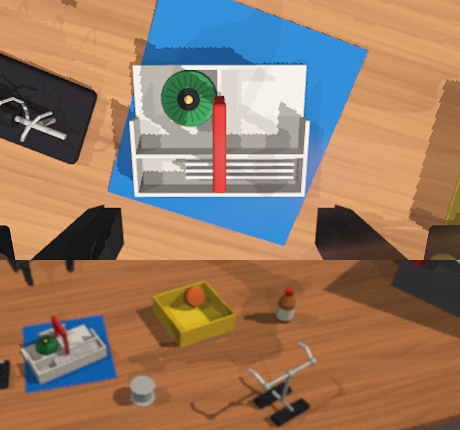

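The tray sits on the mat, with green and the heatsink lying in their bays. Copper is in the tub near its base-side corner, so I'll check that it isn't propped up on the wall.

```bash
python3 - <<'E'
from h import *
t=cv2.imread('pics/top0.png');
a=cv2.imread('pics/t7.png')[175:260,225:310];b=cv2.imread('pics/s7.png')[140:225,330:415]
cv2.imwrite('pics/z.png',np.hstack([cv2.resize(x,(390,390),interpolation=cv2.INTER_CUBIC) for x in(a,b)]))
from scipy.optimize import least_squares
P=[]
for c,f,roi in(('top','t7',(230,175,310,260)),('scene','s7',(335,140,415,220))):
    im=cv2.imread(f'pics/{f}.png')[:,:,::-1].copy();h=cv2.cvtColor(im,cv2.COLOR_RGB2HSV).astype(int)
    m=(h[...,0]>=3)&(h[...,0]<=16)&(h[...,1]>140)&(h[...,2]>60);q=np.zeros_like(m);x0,y0,x1,y1=roi;q[y0:y1,x0:x1]=m[y0:y1,x0:x1]
    n,l,st,ce=cv2.connectedComponentsWithStats(q.astype(np.uint8));i=[k for k in range(1,n) if st[k,4]>25];print(c,[(st[k].tolist(),ce[k].round(1)) for k in i])
    k=min(i,key=lambda k:abs(st[k,2]-20));P.append((c,st[k,:2]+(st[k,2:4]-1)/2))
cal('top');cal('scene')
s=least_squares(lambda X:np.concatenate([proj(c,X)-p for c,p in P]),[.45,.19,.03]);print(s.x,s.fun)
for X in([.452,.192,.017],[.452,.192,.05]):print(proj('top',X),proj('scene',X))
E
```

```text
top [([230, 175, 80, 85, 3337], array([271.8, 219.2])), ([249, 226, 21, 18, 307], array([259.6, 234.4]))]
scene [([335, 140, 80, 43, 1645], array([378.2, 151.3])), ([364, 156, 21, 21, 344], array([374.3, 166. ])), ([335, 186, 80, 34, 1078], array([372.7, 210.5]))]
[0.45272305 0.19063063 0.03536412] [ 0.05250743  0.01595882  0.05369674 -0.00455853]
[259.41903926 234.59800416] [374.06364315 170.64173623]
[257.90608174 234.88365904] [374.70656683 161.81902846]
```

View pics/z.png

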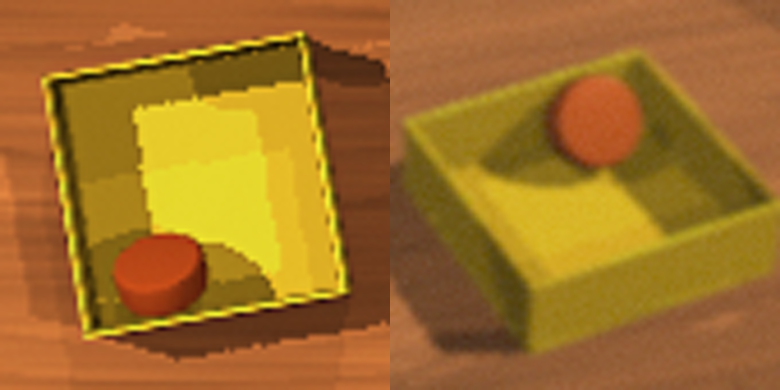

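Copper leans on edge against the base-side wall, well inside the tub. Triangulation puts its centre at z of about 35 mm, under the 50 mm limit. Handing in.

```bash
python3 -c "
from plant import job;print(job.finish_job())"
```

```text
the job is handed in; nothing more can be done
None
```

The copper toroid is in the tub and the tray is back on the mat with the gripper clear. I handed the job in at about 18 s of the 58 s allowed; it reports no verdict.

**What I did:** I gripped the red handle at 55–60 N and carried the tray over the tub. I tipped it towards gap_pos in two steps, to 12° and then about 22°, and the copper toroid slid out. I then levelled the tray, set it down where it started, opened the gripper and raised it about 180 mm.

**Last checks:**
- **Copper:** It is about 53 mm from the tub's centre along x and 37 mm along y. It did not land flat but leans on edge against the tub wall. Its centre is at about 35 mm, under the 50 mm limit but with less margin than if it lay flat.
- **Tray:** It is on the mat and looks level in the pictures; I did not measure its tilt.
- **Green toroid and heatsink:** Both lie in their bays. The green toroid is at about x −23, y −30 mm in the tray.
- **Bystanders:** Spool, flux bottle and iron stand match their starting places to about 11 mm, which I take as detector noise. One top-view box of the iron stand was about 40 mm off; it took in only part of the stand, and the scene view put the stand within about 8 mm.
- **Detector error:** The scene camera's network reported "copper" at the tray after the tip. This is a false report; the pictures show copper in the tub.
- **Setting down:** The wrist force reached 14 N, well under the limit.

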